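Turn the upside-down serving board over against the display riser

TASK

The wooden serving board on the stall counter lies upside down, rubber feet in the air. Turn it over: push it gently up the sloping backboard of the riser until it leans flat on it, then bring its raised edge over towards the robot and lay it down under control, without letting it slap down, so that it ends flat on its feet just in front of the riser. Do not press it hard into the riser, and leave the carton, the tub and the cup where they are.

Things in the scene. Friction and masses are not known exactly. Their poses are not given: they have to be found in the camera images.
- board: Dark wooden serving board, 0.16 kg, 110 mm (its x) by 130 mm (its y), 12 mm thick, its 130 mm edges rounded. One face is smooth; the other has four black rubber feet, 14 mm across, 3 mm high, centred at x = +-42, y = +-52 mm. Origin: centre of the smooth face. Its z axis points from there through the board to the feet: up at the start, down at the end (origin then 15 mm above the counter).
- board_edge (a point): Middle of the board's +x edge (a 130 mm long edge), at mid-thickness: the edge nearest the riser at the start. Pushed squarely to the riser by the opposite edge with about 2 to 6 N, this edge slides up the slope until the board lies flat on the backboard, where the push rises sharply; it then stands about 31 mm higher than the top of the backboard, free to be hooked from behind.
- riser: Low wooden display riser, fixed to the non-slip counter. Origin on the counter at mid-width; x level from front to back, z up. Its smooth white backboard, 206 mm wide (y), 10 mm thick, leans back (to +x) at 55 degrees from the counter up to 60 mm height. It is clamped in slots and stays put: its lower front edge may be anywhere from x = 0 to 25 mm, which is not reported: see it or feel for it.
- riser_rail (a point): Top middle of the riser's back rail, 36 mm high, 18 mm thick, 151 mm behind the riser's origin. The rail joins two side cheeks, 36 mm high, at y = +-105 to +-117 mm, x = 10 to 160 mm of the riser. Between backboard and rail it is empty and open above.
- carton: bystander: cardboard carton, 75 x 120 x 60 mm, origin at the centre of its underside
- tub: bystander: clear closed tub with balls in it, 104 x 134 x 49 mm, origin at the centre of its underside
- cup: bystander: white cup, 64 mm across, 70 mm high, origin at the centre of its underside
Things that resemble listed ones, but are neither listed nor needed, are in the scene too. Of the things that look like the board, the middle-sized one is meant.

How it is judged:
On the way:
1. the board leans on the riser's backboard, raised to within about 6 degrees of its slope (49 to 75 degrees from flat), for 0.2 s (angle between board's own z axis and vertical between 0.855 and 1.31 rad and contact force between board and riser above 0.05 N), for 0.2 s.
At the end, for the whole second after the job is handed in: The board lies still, turned over, level within 4.5 degrees and standing on its feet on the counter (smooth face 12.5 to 18 mm up), its centre at most 130 mm in front of the riser's origin and at most 70 mm to either side of it, touched by nothing of the robot (angle between board's own z axis and vertical above 3.06 rad and height (world z) of board between 0.0125 and 0.018 m and x of board in the frame of riser between -0.13 and 0 m and y of board in the frame of riser between -0.07 and 0.07 m and linear speed of board below 0.01 m/s and angular speed of board below 0.1 rad/s).
It fails at once if the board is pressed into the riser with more than 40 N (contact force between board and riser above 40 N).
It fails at once if the board falls or slaps over (turns faster than 11 rad/s, as after its raised edge falls freely from about 55 mm) (angular speed of board above 11 rad/s).
It fails at once if the carton is moved by more than 20 mm (distance of carton from where it was at the start of the episode above 0.02 m).
It fails at once if the tub is moved by more than 20 mm (distance of tub from where it was at the start of the episode above 0.02 m).
It fails at once if the cup is moved by more than 20 mm (distance of cup from where it was at the start of the episode above 0.02 m).
It also fails if it takes over 72 s, if anything falls off the work surface, if the arm or the gripper's body presses on something with over 40 N, if the wrist force passes 120 N, or if a joint passes its speed limit or range.

ROBOT

A 7-joint arm with a two-finger parallel gripper is mounted at the origin on the work surface. World frame = base frame: x ahead of the robot, y to its left, z up, the work surface at z = 0. Lengths are in m, angles in rad, forces in N, time in s.
With the tool pointing down it reaches from about 0.35 to 0.9 m from the base axis. Payload 8.1 kg.
Tool frame: the origin (TCP) lies at the very end of the fingers, on their centre line; the grasp point (between the pads) lies 19 mm behind it; z points along the fingers, x is the direction in which the jaws open and shut, and the axes are right-handed (so a half turn about z gives the same grasp; the last joint's range is limited). The gripper opens to 92 mm and grips with 3 to 60 N. Pads are 19 mm wide; open, the fingers measure 130 mm over their backs; the gripper's body (75 mm by 190 mm) begins 47 mm behind the grasp point.
Start: joints at [-1.336, 0.434, 0.025, 1.573, -0.012, 1.134, -0.075], TCP at [0.207, 0.59, 0.227] pointing down, gripper open.
Joint ranges: [-2.62, 2.62], [-0.44, 2.09], [-1.27, 1.32], [0.08, 2.57], [-1.32, 4.46], [0.12, 2], [-2.74, 2.74]. Speed limits (rad/s): [2.22, 2.22, 3.01, 3.01, 3.14, 3.14, 3.14].

INTERFACE

Orientations are given as a rotation vector (axis times angle).
In Python, from cell import status, viewer, arm gives the robot as it stands.
- The arm moves only by the tool jog_arm, never from a script. Its argument "commands" is text: rows parted by semicolons, each of 7 numbers parted by spaces: the closure, from -1 (fully open) to 1 (shut), then the shift along the world's x, y, z normalised to -1 to 1, where 1 is 0.3 m, then the turn, a rotation vector about the world's x, y, z normalised to -1 to 1, where 1 is 2 pi rad. In form: jaw dx dy dz wx wy wz; .... A call has exactly 5 rows; each row shifts and turns the commanded pose from where the row before left it; what a row does not reach is not made up. A row lasts 1/10 s, in which the tool goes at most 50 mm and 8.59 degrees, less where a joint would pass 70% of its speed; a pose out of reach is approached as far as the arm can. A call with a number of a shift or a turn outside -1 to 1 is refused whole. A call with a gripper value outside its range is refused whole. The fingers move at their own pace and stop on an object; "force" is the grip in N (left out, the last holds). Time passes only in rows, so rows that do not move let the fingers close, or fill a call up. It gives the time, the measured TCP pose, the force and the opening at its end, in the units of the state.
- status.observe(): the state, without advancing time (a new reading comes with each control period).
- viewer.get_image(name): name is "side" or "top" or "wrist"; returns a dict with "pixels" (400x640x3 uint8, red, green, blue), "z_map" (400x640 float32, m along the optical axis (not along the pixel's ray), 0 where there is no reading), "camera_matrix" (3x3 intrinsics, pixels), "k1" (the pictures are not rectified: a ray, as slopes to the right and down, at radius r is drawn at 1 + k1 r^2 times it, then the intrinsics apply), "R" (3x3) and "t" (3): a world point X has camera coordinates R X + t. Camera axes: x right, y down, z forward; pixel columns grow to the right and rows downward; lengths in m; the calibration is good to about 2 mm. A picture is of the moment at which its call begins.
- arm.sign_off(): hands the job in, once; it reports no verdict.
The state is a dict: "clock": time; "joints": joint angles; "dq": joint speeds; "joint_efforts": joint torques, N m; "position": TCP position; "ee_rot": TCP orientation; "force": force on the tool from outside, world axes, zero at the start; "ft_torque": the same for the moment, N m; "width": opening from 0.0 (shut) to 1.0 (fully open).
Only numpy, scipy, OpenCV 4.12 (cv2) and the standard library are available. Lean on these libraries where they do the work, as an engineer would, in place of code of your own. Each camera call takes 0.05 s, during which the arm holds its last target. There are 200 camera calls.

## Working session

There is one attempt and no reset: what is moved stays moved. The work goes in short steps, Python scripts to look and compute and a tool call to move; the robot and the scene stay as the last step left them, time stands still between calls to the robot, and variables do not carry over. Pictures are saved under pics/ and viewed, about 8 in all and at most 12, crops included, and the job is handed in when it is done.

Besides the shell and the picture viewer there is one more tool, called after "Call:" in YAML: its name, and indented under it one key for each argument. jog_arm: Moves the arm, as the interface text tells. Scaled input: -1 to 1 covers 0.3 m each way for a shift and 2 pi rad each way for a turn. Its arguments: {"type":"object","properties":{"commands":{"type":"string"},"force":{"type":"number"}},"required":["commands"]}

```bash
mkdir -p pics; ls
cat > h.py <<'E'
import numpy as np, cv2
from cell import status, viewer, arm
def cam(n):
    return viewer.get_image(n)
def cloud(im):
    K=im["camera_matrix"];k1=im["k1"];z=im["z_map"];H,W=z.shape
    u,v=np.meshgrid(np.arange(W),np.arange(H))
    xd=(u-K[0,2])/K[0,0];yd=(v-K[1,2])/K[1,1];x,y=xd.copy(),yd.copy()
    for _ in range(8):
        f=1+k1*(x*x+y*y);x=xd/f;y=yd/f
    P=np.stack([x*z,y*z,z],-1)
    P=(P-im["t"])@im["R"]
    P[z==0]=np.nan
    return P
def save(im,n): cv2.imwrite("pics/"+n+".png",im["pixels"][:,:,::-1])
E
python3 - <<'E'
from h import *
print(status.observe())
a=cam("top");b=cam("side");save(a,"top0");save(b,"side0")
np.savez("s0.npz",ta=a["pixels"],tp=cloud(a),sa=b["pixels"],sp=cloud(b))
for i in(a,b):print(-i["R"].T@i["t"],i["R"][2],(i["z_map"]>0).mean())
E
```

```text
pics
{'clock': 0.0, 'joints': array([-1.33560569,  0.43521421,  0.02493947,  1.5741137 , -0.01160397,
        1.13399755, -0.07511491]), 'dq': array([-4.07041242e-04, -2.75744323e-04, -1.76676923e-03, -1.35646081e-03,
       -1.23179156e-03,  2.40599373e-03, -7.50835128e-05]), 'joint_efforts': array([ 5.77567207e-04, -6.67885709e+01,  9.85260867e-01, -3.14428961e+01,
       -6.03842712e-02,  4.33325849e-02,  1.76961130e-04]), 'position': array([0.20698921, 0.58917518, 0.22594361]), 'ee_rot': array([ 2.56246231e+00,  1.81576184e+00, -1.91358328e-03]), 'force': array([-0.32809485,  0.72288165, -0.16187491]), 'ft_torque': array([ 0.00148326, -0.01136238,  0.01907044]), 'width': 0.9976890085325456}
[0.42771039 0.00209796 1.07614998] [ 0.12515614 -0.01375713 -0.99204167] 0.9960078125
[ 0.25911465 -0.78845948  0.68933798] [ 0.28200877  0.74545564 -0.60395938] 0.9961796875
```

View pics/top0.png

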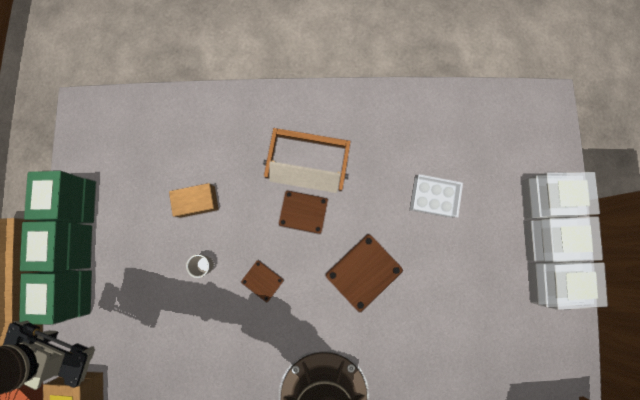

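View pics/side0.png

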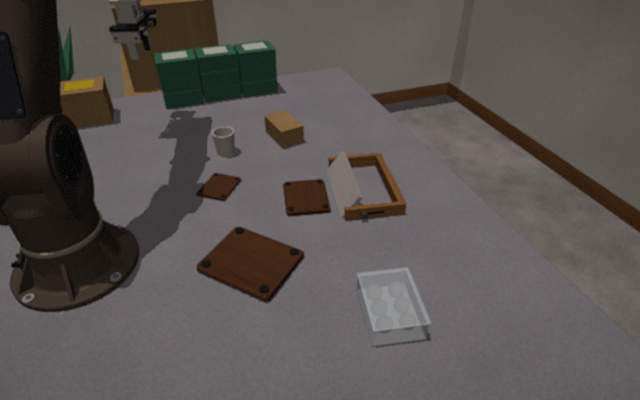

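The top view shows three board-like things: small at (263,281), large at (365,272), and middle-sized at (303,212). The middle one is my choice, as it lies in front of the riser (308,160). The carton is at (192,200), the cup at (198,266) and the tub at (437,196). I'll measure these next and check the choice in a close crop.

Run:
```python
from h import *
d=np.load("s0.npz");px=d["ta"];P=d["tp"]
hsv=cv2.cvtColor(px,cv2.COLOR_RGB2HSV)
# board pixels
reg=np.zeros(px.shape[:2],bool);reg[185:240,270:335]=True
z=P[...,2]
m=reg&(hsv[...,1]>90)
print("counter z",np.nanmedian(z[240:260,290:320]),"board z",np.nanmedian(z[m]),m.sum())
def rect(m,zc,im=None):
    Q=P[m][:,:2]
    r=cv2.minAreaRect((Q*1000).astype(np.float32));return r,cv2.boxPoints(r).round(0).tolist()
mm=cv2.morphologyEx(m.astype(np.uint8),cv2.MORPH_OPEN,np.ones((3,3)))>0
print("board",rect(mm,0))
reg[:]=0;reg[122:195,258:356]=True
o=reg&(hsv[...,1]>110)&(z>.02)
o=cv2.morphologyEx(o.astype(np.uint8),cv2.MORPH_CLOSE,np.ones((2,2)))>0
print("riser orange",rect(o,0),np.nanmedian(z[o]))
w=reg&(hsv[...,1]<70)&(z>.012)&(hsv[...,2]>110)
Q=P[w]; print("white",w.sum(),Q.min(0),Q.max(0))
Q=Q[np.isfinite(Q).all(1)]
c=np.median(Q,0);n=np.linalg.svd(Q-c,full_matrices=False)[2][2];n*=np.sign(n[2]);print("plane c,n",c,n,np.degrees(np.arccos(n[2])))
print("plane yaw",np.degrees(np.arctan2(-n[1],-n[0])))
for nme,(r0,r1,c0,c1) in dict(carton=(178,222,162,222),cup=(245,285,180,215),tub=(170,222,405,470),small=(255,305,238,290)).items():
    q=P[r0:r1,c0:c1].reshape(-1,3);q=q[q[:,2]>.006];print(nme,np.nanpercentile(q,[2,98],axis=0).round(3).tolist())
a=cv2.resize(px[115:245,245:365],None,fx=5,fy=5,interpolation=cv2.INTER_CUBIC)[:, :, ::-1]
ov=cv2.resize((o*255+w*120+mm*200).astype(np.uint8)[115:245,245:365],None,fx=2,fy=2)
cv2.imwrite("pics/crop.png",a[:600])
```

```text
counter z -0.0010917557782432693 board z 0.010822021552913024 1495
board (((529.7384643554688, 50.174774169921875), (127.15443420410156, 105.77667999267578), 77.53063201904297), [[464.0, -0.0], [568.0, -23.0], [595.0, 101.0], [492.0, 124.0]])
riser orange (((686.8515014648438, 31.443023681640625), (231.9074249267578, 156.94622802734375), 78.99017333984375), [[588.0, -67.0], [742.0, -97.0], [786.0, 130.0], [632.0, 160.0]]) 0.0337286915024267
white 1198 [ 0.5899693  -0.07907545  0.01202414] [0.70424457 0.16703223 0.06429142]
plane c,n [0.63257139 0.04386275 0.03982237] [-0.73771715  0.13064015  0.66234928] 48.52071092353858
plane yaw -10.04222960160151
carton [[0.524, 0.306, 0.012], [0.606, 0.424, 0.063]]
cup [[0.351, 0.311, 0.006], [0.408, 0.37, 0.071]]
tub [[0.51, -0.408, 0.014], [0.62, -0.272, 0.052]]
small [[0.279, 0.12, 0.006], [0.382, 0.224, 0.012]]
```

View pics/crop.png

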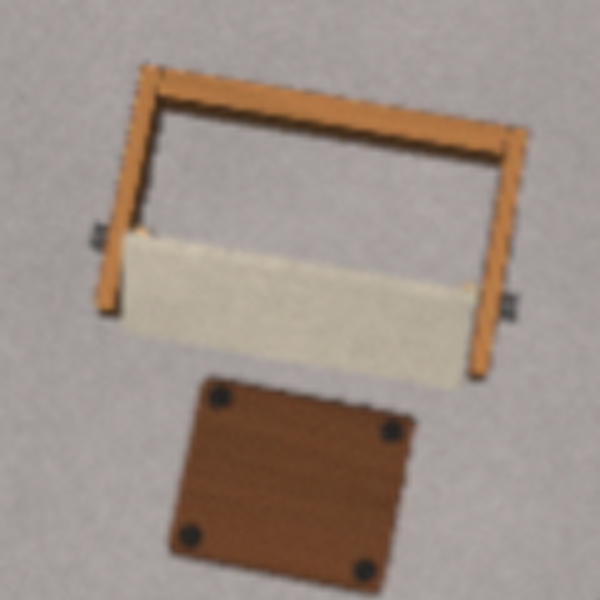

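The crop shows the middle board with its four feet up, squarely in front of the riser, with its edges about parallel to the riser's (yaw about -11 to -12°). Riser origin is about (0.604, 0.048) and the board centre (0.530, 0.050). I'll move behind the board with the jaws along the riser's y, so the push has two contact points.

Call:
jog_arm:
  commands: "-1 0.053 -0.116 0 0 0 0.0016; -1 0.053 -0.116 0 0 0 0.0016; -1 0.053 -0.116 0 0 0 0.0016; -1 0.053 -0.116 0 0 0 0.0016; -1 0.053 -0.116 0 0 0 0.0016"

```text
clock: 0.6
position: [0.287, 0.414, 0.2264]
ee_rot: [2.516, 1.881, -0.001]
force: [0.8, 0.2, 1.0]
width: 0.999
```

Call:
jog_arm:
  commands: "-1 0.053 -0.116 0 0 0 0.0016; -1 0.053 -0.116 0 0 0 0.0016; -1 0.053 -0.116 0 0 0 0.0016; -1 0.053 -0.116 0 0 0 0.0016; -1 0.053 -0.116 0 0 0 0.0016"

```text
clock: 1.1
position: [0.3664, 0.24, 0.2266]
ee_rot: [-2.468, -1.943, 0.0]
force: [0.1, -0.1, 1.2]
width: 1.0
```

Call:
jog_arm:
  commands: "-1 0.053 -0.116 0 0 0 0.0016; -1 0.053 -0.116 0 0 0 0.0016; -1 0.053 -0.116 0 0 0 0.0016; -1 0.053 -0.116 0 0 0 0.0016; -1 0.053 -0.116 0 0 0 0.0016"

```text
clock: 1.6
position: [0.4458, 0.0662, 0.2267]
ee_rot: [-2.419, -2.005, 0.0]
force: [1.1, 0.7, -0.7]
width: 1.001
```

Run:
```python
from h import *
a=cam("wrist");save(a,"wr0");P=cloud(a);np.savez("w0.npz",a=a["pixels"],p=P)
print(-a["R"].T@a["t"],a["R"][2],np.nanmin(P.reshape(-1,3),0),np.nanmax(P.reshape(-1,3),0))
```

```text
[0.37575616 0.08039745 0.38358754] [ 0.26262083 -0.0492744  -0.96364015] [ 0.1701447  -0.40755357 -0.00431241] [0.84592994 0.49877859 0.34408152]
```

View pics/wr0.png

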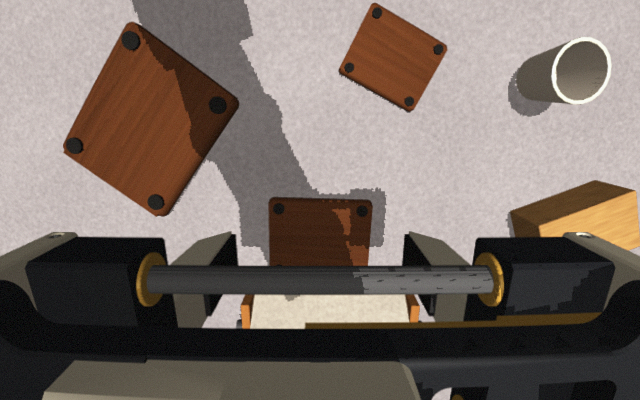

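The wrist view (robot side up) shows the board's near edge from (269,198) to (372,200), parallel to the jaws. The large and small boards are well away from the push lane.

Run:
```python
from h import *
d=np.load("w0.npz");P=d["p"];px=d["a"]
hsv=cv2.cvtColor(px,cv2.COLOR_RGB2HSV)
m=(hsv[...,1]>90)&(P[...,2]>.005)&(P[...,2]<.025);m[:190]=0;m[262:]=0;m[:,:262]=0;m[:,378:]=0
ys,xs=np.nonzero(m)
for c in range(276,368,18): 
    r=ys[xs==c].min(); print(c,r,P[r,c].round(4))
for r in (215,235,255): 
    q=xs[ys==r];print(r,P[r,q.min()].round(4),P[r,q.max()].round(4))
# backboard
w=np.zeros_like(m);w[298:325,262:300]=True
Q=P[w&(hsv[...,1]<70)&(P[...,2]>.01)];print(len(Q));ex=np.array([.9816,-.191])
if len(Q)>10:
    u=(Q[:,:2]-[.6036,.0476])@ex; print("x0 est",np.median(u-Q[:,2]/np.tan(np.radians(55))), np.polyfit(Q[:,2],u,1))
```

```text
276 198 [0.4642 0.0085 0.0094]
294 198 [0.4687 0.0303 0.0081]
312 199 [0.4743 0.0521 0.0074]
330 199 [0.4785 0.0742 0.0074]
348 200 [0.4838 0.0962 0.0078]
366 201 [0.4892 0.1181 0.0081]
215 [ 0.4841 -0.005   0.0102] [0.5077 0.1214 0.0106]
235 [ 0.5105 -0.0098  0.0107] [0.5338 0.115  0.0111]
255 [ 0.5377 -0.0161  0.0111] [0.5617 0.1099 0.0102]
1023
x0 est 0.00021772957428707954 [0.66985949 0.00108124]
```

Call:
jog_arm:
  commands: "-1 0 0 -0.15 0 0 -0.001; -1 0 0 -0.15 0 0 -0.001; -1 0 0 -0.15 0 0 0; -1 0 0 -0.15 0 0 0; -1 0 0 -0.07 0 0 0"

```text
clock: 2.15
position: [0.4434, 0.0673, 0.0226]
ee_rot: [-2.431, -1.988, 0.007]
force: [0.7, -0.0, 0.6]
width: 0.997
```

Call:
jog_arm:
  commands: "-1 0 0 -0.04 0 0 0; -1 0 0 -0.02 0 0 0; -1 0 0 -0.008 0 0 0; -1 0 0 0 0 0 0; -1 0 0 0 0 0 0"

```text
clock: 2.65
position: [0.4462, 0.0679, 0.006]
ee_rot: [2.431, 1.989, 0.002]
force: [1.0, 0.3, 0.4]
width: 1.002
```

Call:
jog_arm:
  commands: "-1 0.0262 -0.0051 0 0 0 0; -1 0.0262 -0.0051 0 0 0 0; -1 0.0262 -0.0051 0 0 0 0; -1 0.0262 -0.0051 0 0 0 0; -1 0.0262 -0.0051 0 0 0 0"

```text
clock: 3.15
position: [0.4857, 0.0598, 0.0053]
ee_rot: [-2.432, -1.989, 0.0]
force: [-0.1, 0.5, 0.4]
width: 1.0
```

Call:
jog_arm:
  commands: "-1 0.02 -0.0039 0 0 0 0; -1 0.02 -0.0039 0 0 0 0; -1 0.02 -0.0039 0 0 0 0; -1 0.02 -0.0039 0 0 0 0; -1 0.02 -0.0039 0 0 0 0"

```text
clock: 3.65
position: [0.5155, 0.0541, 0.0053]
ee_rot: [2.432, 1.989, 0.0]
force: [-1.6, 0.2, 0.2]
width: 0.997
```

Call:
jog_arm:
  commands: "-1 0.02 -0.0039 0 0 0 0; -1 0.02 -0.0039 0 0 0 0; -1 0.02 -0.0039 0 0 0 0; -1 0 0 0 0 0 0; -1 0 0 0 0 0 0"

```text
clock: 4.15
position: [0.5334, 0.0506, 0.0054]
ee_rot: [2.432, 1.988, 0.001]
force: [-0.3, 0.1, 0.2]
width: 0.998
```

Call:
jog_arm:
  commands: "-1 0.0131 -0.0025 0 0 0 0; -1 0.0131 -0.0025 0 0 0 0; -1 0.0131 -0.0025 0 0 0 0; -1 0.0131 -0.0025 0 0 0 0; -1 0.0131 -0.0025 0 0 0 0"

```text
clock: 4.65
position: [0.553, 0.0468, 0.0053]
ee_rot: [2.432, 1.989, 0.0]
force: [-1.4, 0.3, -0.1]
width: 1.004
```

Run:
```python
from h import *
b=cam("side");save(b,"s1")
c=b["pixels"][110:260,240:440];cv2.imwrite("pics/s1c.png",cv2.resize(c,None,fx=4,fy=4,interpolation=cv2.INTER_CUBIC)[:,:,::-1])
print(status.observe()["force"])
```

```text
[-0.13737248  0.11765353 -0.76136308]
```

View pics/s1c.png

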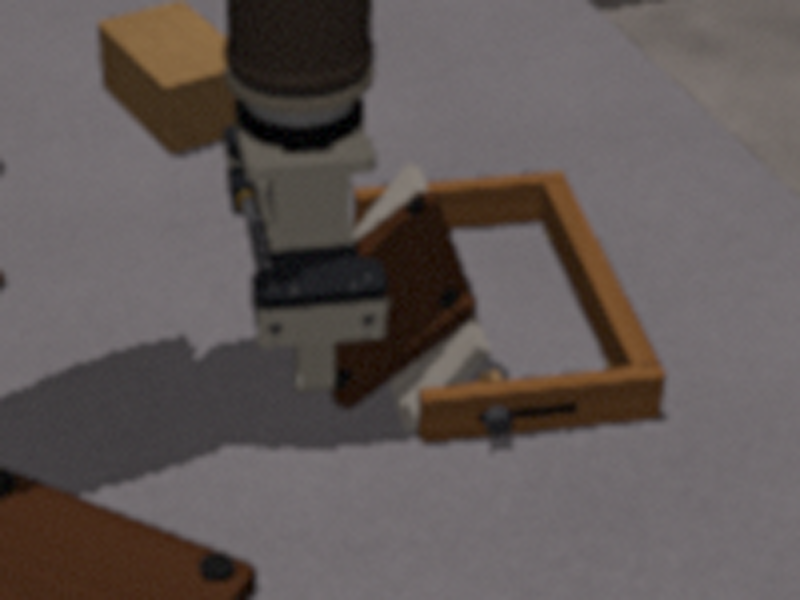

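The board is climbing the backboard squarely at about 40°: its top edge runs from (420,200) to (470,300), and the fingers are at its lower edge (340,390). I'll keep pushing, more slowly.

Call:
jog_arm:
  commands: "-1 0.0098 -0.0019 0 0 0 0; -1 0.0098 -0.0019 0 0 0 0; -1 0.0098 -0.0019 0 0 0 0; -1 0.0098 -0.0019 0 0 0 0; -1 0.0098 -0.0019 0 0 0 0"

```text
clock: 5.2
position: [0.5675, 0.044, 0.0053]
ee_rot: [-2.432, -1.989, 0.0]
force: [-0.1, 0.1, -0.6]
width: 1.0
```

Call:
jog_arm:
  commands: "-1 0.0065 -0.0013 0 0 0 0; -1 0.0065 -0.0013 0 0 0 0; -1 0.0065 -0.0013 0 0 0 0; -1 0 0 0 0 0 0; -1 0 0 0 0 0 0"

```text
clock: 5.7
position: [0.5733, 0.0429, 0.0054]
ee_rot: [2.432, 1.989, 0.0]
force: [-0.3, -0.2, 0.4]
width: 1.002
```

Call:
jog_arm:
  commands: "-1 0.0033 -0.0006 0 0 0 0; -1 0.0033 -0.0006 0 0 0 0; -1 0.0033 -0.0006 0 0 0 0; -1 0.0033 -0.0006 0 0 0 0; -1 0 0 0 0 0 0"

```text
clock: 6.2
position: [0.5773, 0.0422, 0.0053]
ee_rot: [2.432, 1.989, 0.0]
force: [-1.1, 0.4, -0.2]
width: 1.002
```

```bash
cat > ang.py <<'E'
from h import *
b=cam("side");P=cloud(b);hsv=cv2.cvtColor(b["pixels"],cv2.COLOR_RGB2HSV)
m=(hsv[...,1]>90)&(hsv[...,2]<125)&(P[...,2]>.015)&(P[...,2]<.11);m[:,:320]=0;m[:140]=0;m[225:]=0;m[:,372:]=0
Q=P[m];c=np.median(Q,0);
for _ in range(3):
    n=np.linalg.svd(Q-Q.mean(0),full_matrices=False)[2][2];n*=np.sign(n[2]);Q=Q[abs((Q-Q.mean(0))@n)<.004]
print(len(Q),n,"tilt",np.degrees(np.arccos(n[2])),"ztop",np.percentile(Q[:,2],98), status.observe()["force"], status.observe()["clock"])
c=b["pixels"][110:260,240:440];cv2.imwrite("pics/ang.png",cv2.resize(c,None,fx=4,fy=4,interpolation=cv2.INTER_CUBIC)[:,:,::-1])
E
python3 ang.py
```

```text
160 [ 0.78476798 -0.43489842  0.44159097] tilt 63.794564749764746 ztop 0.08876441122305109 [-0.89228061  0.63930017 -1.35859107] 6.25
```

Call:
jog_arm:
  commands: "-1 0.0033 -0.0006 0 0 0 0; -1 0.0033 -0.0006 0 0 0 0; -1 0.0033 -0.0006 0 0 0 0; -1 0 0 0 0 0 0; -1 0 0 0 0 0 0"

```text
clock: 6.75
position: [0.5803, 0.0416, 0.0054]
ee_rot: [2.432, 1.989, 0.0]
force: [-0.3, -0.3, -0.1]
width: 1.001
```

Call:
jog_arm:
  commands: "-1 0.0033 -0.0006 0 0 0 0; -1 0.0033 -0.0006 0 0 0 0; -1 0.0033 -0.0006 0 0 0 0; -1 0 0 0 0 0 0; -1 0 0 0 0 0 0"

```text
clock: 7.25
position: [0.5817, 0.0413, 0.0051]
ee_rot: [-2.43, -1.988, 0.003]
force: [-6.2, 1.2, 2.2]
width: 0.996
```

```bash
python3 ang.py
```

```text
165 [ 0.81798149 -0.44931037  0.35920254] tilt 68.94877038339081 ztop 0.09507770299789726 [-5.32890057  1.12995684  1.43528998] 7.3
```

View pics/ang.png

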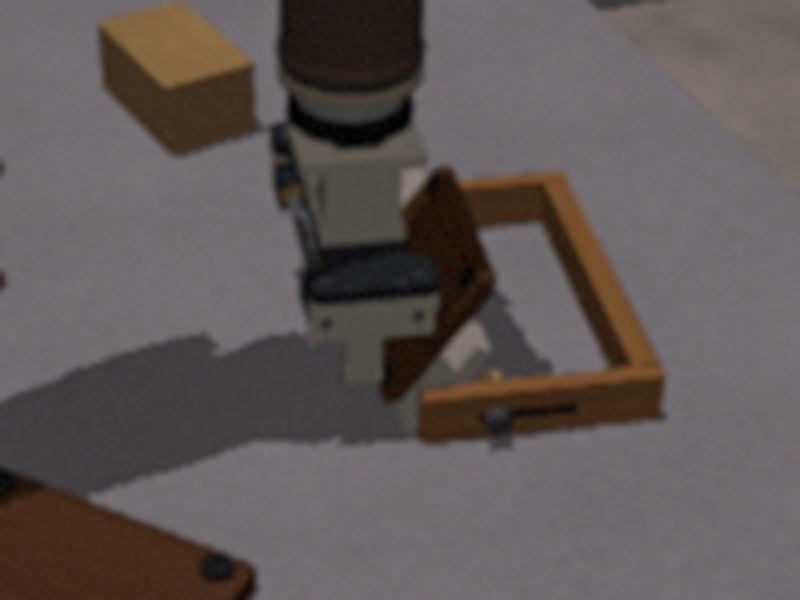

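The push has risen to 6 N and the board leans on the backboard: its top edge runs from (440,170) to (490,280), above the backboard top. I'll retreat slowly and check that it stays leaning.

Call:
jog_arm:
  commands: "-1 -0.006 0.0012 0 0 0 0; -1 -0.006 0.0012 0 0 0 0; -1 -0.006 0.0012 0 0 0 0; -1 -0.006 0.0012 0 0 0 0; -1 0 0 0 0 0 0"

```text
clock: 7.8
position: [0.5759, 0.0426, 0.0054]
ee_rot: [2.432, 1.989, 0.001]
force: [-0.0, -0.1, 0.7]
width: 1.001
```

```bash
python3 ang.py
```

```text
177 [ 0.81258575 -0.44181975  0.38013117] tilt 67.65819239619479 ztop 0.09289968057886014 [0.40287202 0.11943996 0.30822375] 7.85
```

Call:
jog_arm:
  commands: "-1 -0.02 0.0039 0 0 0 0; -1 -0.03 0.0058 0 0 0 0; -1 -0.04 0.0078 0 0 0 0; -1 -0.04 0.0078 0.02 0 0 0; -1 -0.02 0.0039 0.06 0 0 0"

```text
clock: 8.35
position: [0.5275, 0.0516, 0.0286]
ee_rot: [-2.429, -1.988, 0.005]
force: [1.4, -0.0, -0.2]
width: 1.001
```

Call:
jog_arm:
  commands: "-1 0 0 0.12 0 0 0; -1 0 0 0.15 0 0 0; -1 0 0 0.15 0 0 0; -1 0 0 0.1 0 0 0; -1 0 0 0 0 0 0"

```text
clock: 8.85
position: [0.5324, 0.0518, 0.1899]
ee_rot: [2.429, 1.987, 0.011]
force: [1.4, 0.7, 0.2]
width: 1.001
```

```bash
python3 ang.py; python3 -c "
from h import *
print(status.observe()['joints'],status.observe()['position'])
a=cam('top');P=cloud(a);np.savez('t1.npz',a=a['pixels'],p=P);save(a,'t1')"
```

```text
184 [-0.65891312  0.16163391  0.7346482 ] tilt 42.72250196731296 ztop 0.05230469151326412 [-0.46038577  0.96757522 -0.38156997] 8.9
[-0.44734585  0.32635171  0.32529528  1.87114175 -0.12677637  0.95950869
  1.30598442] [0.53125157 0.05177437 0.18760636]
```

View pics/ang.png

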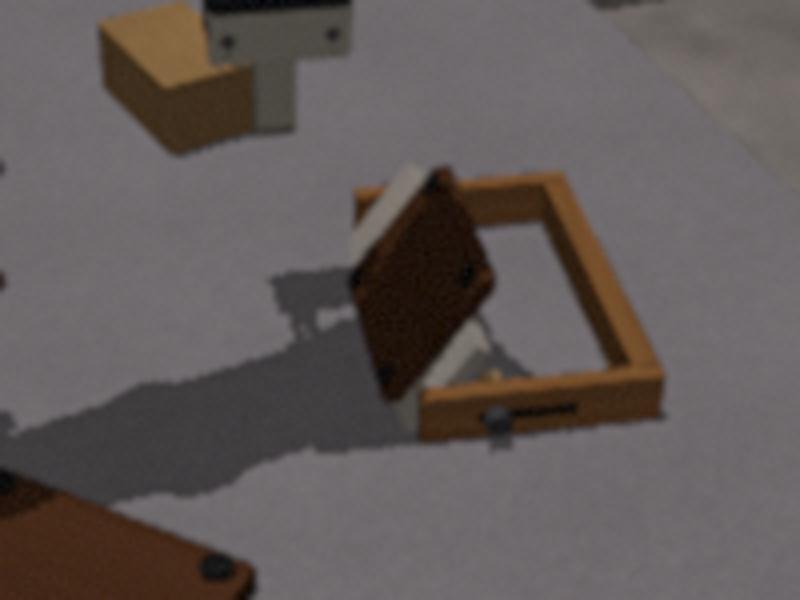

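The board stays leaning on its own, with its top edge still from (440,170) to (490,280). The mask in my angle script had slipped onto other pixels. Next I'll locate the top edge from the top view and turn the jaws across the board.

Run:
```python
from h import *
for n in("side",):
    b=cam(n);P=cloud(b);R=np.array([[.9816,-.191],[.191,.9816]])
    rel=(P[...,:2]-[.6036,.0476])@R.T
    hsv=cv2.cvtColor(b["pixels"],cv2.COLOR_RGB2HSV)
    for nm,rel,P,hsv in ((n,rel,P,hsv),):
        m=(abs(rel[...,1])<.15)&(rel[...,0]>-.03)&(rel[...,0]<.1)&(P[...,2]>.066)&(P[...,2]<.12)
        q=np.c_[rel[m],P[m][:,2]];print(nm,len(q));
        k=q[q[:,2]>np.percentile(q[:,2],70)]
        print(np.percentile(q,[3,50,97],axis=0).round(4).tolist(),k.mean(0).round(4),np.polyfit(k[:,1],k[:,0],1))
d=np.load("t1.npz");P=d["p"];rel=(P[...,:2]-[.6036,.0476])@R.T
m=(abs(rel[...,1])<.15)&(rel[...,0]>0.01)&(rel[...,0]<.1)&(P[...,2]>.066)&(P[...,2]<.11)
q=np.c_[rel[m],P[m][:,2]];print("top",len(q))
if len(q):print(np.percentile(q,[3,50,97],axis=0).round(4).tolist())
```

```text
side 468
[[0.0307, -0.0774, 0.0671], [0.0421, -0.0232, 0.0837], [0.0558, 0.0455, 0.0942]] [ 0.0502 -0.0167  0.0923] [-0.00463715  0.05013216]
top 109
[[0.0333, -0.0735, 0.0679], [0.0452, -0.0599, 0.0856], [0.0569, -0.0447, 0.0931]]
```

Call:
jog_arm:
  commands: "-1 0 0 0 0 0 -0.0208; -1 0 0 0 0 0 -0.0208; -1 0 0 0 0 0 -0.0208; -1 0 0 0 0 0 -0.0208; -1 0 0 0 0 0 -0.0208"

```text
clock: 9.5
position: [0.5295, 0.0512, 0.1837]
ee_rot: [-2.944, -1.095, 0.005]
force: [0.3, -0.3, 0.6]
width: 1.002
```

Call:
jog_arm:
  commands: "-1 0 0 0 0 0 -0.0208; -1 0 0 0 0 0 -0.0208; -1 0 0 0 0 0 -0.0208; -1 0 0 0 0 0 -0.0208; -1 0 0 0 0 0 -0.0208"

```text
clock: 10.0
position: [0.5295, 0.0512, 0.1837]
ee_rot: [3.139, 0.092, -0.005]
force: [0.2, 0.2, -0.1]
width: 1.007
```

Call:
jog_arm:
  commands: "-1 0 0 0 0 0 -0.0208; -1 0 0 0 0 0 -0.0208; -1 0 0 0 0 0 0; -1 0 0 0 0 0 0; -1 0 0 0 0 0 0"

```text
clock: 10.5
position: [0.5304, 0.0512, 0.1848]
ee_rot: [3.126, -0.305, -0.001]
force: [-0.2, 0.0, 0.9]
width: 0.999
```

Call:
jog_arm:
  commands: "-1 0.08 -0.017 0 0.0037 0.0191 0; -1 0.08 -0.017 0 0.0037 0.0191 0; -1 0.08 -0.017 0 0.0037 0.0191 0; -1 0.08 -0.017 0 0.0037 0.0191 0; -1 0.08 -0.017 0 0.0037 0.0191 0"

```text
clock: 11.0
position: [0.6504, 0.0258, 0.1853]
ee_rot: [-2.931, 0.286, 0.918]
force: [2.6, 1.4, 0.0]
width: 0.998
```

Call:
jog_arm:
  commands: "-1 0.05 -0.01 0 0 0 0; -1 0.05 -0.01 0 0 0 0; -1 0 0 0 0 0 0; -1 0 0 0 0 0 0; -1 0 0 0 0 0 0"

```text
clock: 11.5
position: [0.6791, 0.0207, 0.1859]
ee_rot: [-2.934, 0.289, 0.912]
force: [0.6, -0.8, 0.3]
width: 1.0
```

```bash
cat > st.py <<'E'
from h import *
from scipy.spatial.transform import Rotation as Ro
s=status.observe();R=Ro.from_rotvec(s["ee_rot"]).as_matrix()
B=np.array([[.9816,-.191,0],[.191,.9816,0],[0,0,1]])
print("TCP riser",(B@(s["position"]-[.6036,.0476,0])).round(4),"tool z",(B@R[:,2]).round(3),"tool x",(B@R[:,0]).round(3))
print("j",s["joints"].round(2),s["force"].round(1),s["width"])
E
python3 st.py
```

```text
TCP riser [ 0.0793 -0.012   0.1859] tool z [-0.566  0.    -0.824] tool x [ 0.824 -0.004 -0.566]
j [-0.22  1.02  0.53  0.82 -0.47  1.99 -0.03] [ 0.6 -0.8  0.3] 1.0002346993690088
```

Call:
jog_arm:
  commands: "-1 0 0 -0.05 0 0 0; -1 0 0 -0.05 0 0 0; -1 0 0 -0.05 0 0 0; -1 0 0 -0.05 0 0 0; -1 0 0 0 0 0 0"

```text
clock: 12.0
position: [0.6782, 0.0207, 0.1222]
ee_rot: [-2.932, 0.291, 0.919]
force: [0.0, -0.0, -0.4]
width: 1.001
```

```bash
python3 st.py
```

```text
TCP riser [ 0.0784 -0.0121  0.1222] tool z [-0.57  -0.001 -0.821] tool x [ 0.821 -0.006 -0.57 ]
j [-0.23  1.07  0.52  0.89 -0.47  1.89 -0.01] [ 0.  -0.  -0.4] 1.0010913102378833
```

Call:
jog_arm:
  commands: "-1 -0.0215 0.0042 -0.031 0 0 0; -1 -0.0215 0.0042 -0.031 0 0 0; -1 -0.0215 0.0042 -0.031 0 0 0; -1 -0.0215 0.0042 -0.031 0 0 0; -1 -0.0215 0.0042 -0.031 0 0 0"

```text
clock: 12.5
position: [0.6472, 0.0267, 0.0788]
ee_rot: [-2.935, 0.291, 0.912]
force: [-1.0, -0.7, -0.1]
width: 1.0
```

```bash
python3 st.py;python3 ang.py
```

```text
TCP riser [ 0.0468 -0.0122  0.0788] tool z [-0.566 -0.    -0.824] tool x [ 0.824 -0.005 -0.566]
j [-0.26  1.04  0.51  1.07 -0.46  1.75  0.03] [-1.  -0.7 -0.1] 1.0004656442513862
184 [-0.68586515  0.17747933  0.70575498] tilt 45.10943007254122 ztop 0.05637608900856367 [ 1.0471371   0.41175444 -1.72812995] 12.55
```

View pics/ang.png

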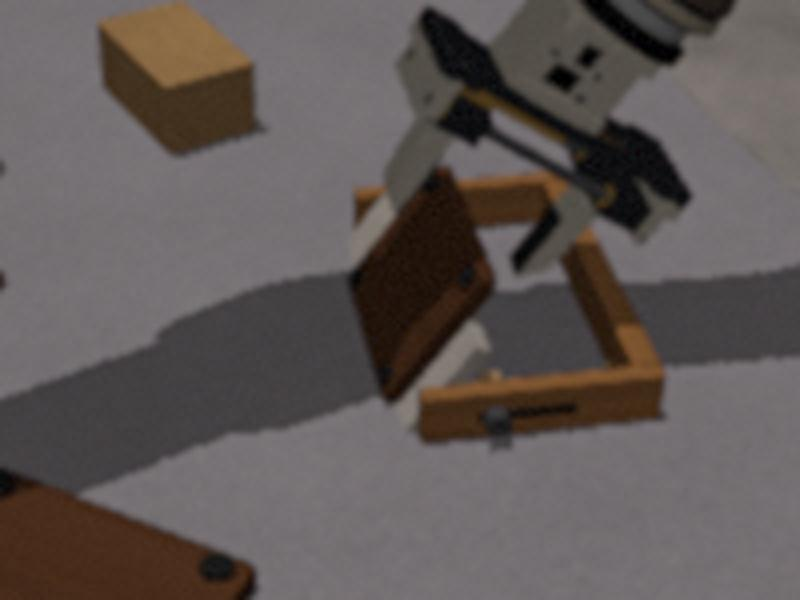

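The side view shows the fingers straddling the board's top edge, front finger tip at (400,200) and back finger at (525,265), with the back finger clear of backboard and rail. I'll go 4 mm deeper and close gently.

Call:
jog_arm:
  commands: "-1 -0.0037 0.0007 -0.0055 0 0 0; -1 -0.0037 0.0007 -0.0055 0 0 0; 0 0 0 0 0 0 0; 0.4 0 0 0 0 0 0; 0.5 0 0 0 0 0 0"
  force: 5

```text
clock: 13.05
position: [0.6454, 0.0269, 0.0758]
ee_rot: [-2.935, 0.291, 0.911]
force: [0.9, 0.2, -0.0]
width: 0.789
```

Call:
jog_arm:
  commands: "0.55 0 0 0 0 0 0; 0.6 0 0 0 0 0 0; 0.65 0 0 0 0 0 0; 0.7 0 0 0 0 0 0; 0.7 0 0 0 0 0 0"

```text
clock: 13.55
position: [0.6451, 0.0271, 0.0756]
ee_rot: [-2.934, 0.291, 0.912]
force: [-0.4, -0.5, -1.0]
width: 0.35
```

```bash
python3 st.py;python3 ang.py
```

```text
TCP riser [ 0.0446 -0.0122  0.0756] tool z [-0.567 -0.    -0.824] tool x [ 0.824 -0.005 -0.567]
j [-0.27  1.04  0.51  1.08 -0.46  1.74  0.03] [-0.4 -0.5 -1. ] 0.35006070860517036
254 [-0.65263054  0.16485958  0.73952329] tilt 42.30917678781494 ztop 0.057422035109626145 [-0.08789089  0.40662881  0.01448181] 13.6
```

Call:
jog_arm:
  commands: "0.75 0 0 0 0 0 0; 0.8 0 0 0 0 0 0; 1 0 0 0 0 0 0; 1 0 0 0 0 0 0; 1 0 0 0 0 0 0"

```text
clock: 14.1
position: [0.6451, 0.027, 0.0756]
ee_rot: [-2.934, 0.291, 0.912]
force: [0.3, 0.5, -0.5]
width: 0.134
```

Call:
jog_arm:
  commands: "1 0 0 0 0 0 0; 1 0 0 0 0 0 0; 1 0 0 0 0 0 0; 1 0 0 0 0 0 0; 1 0 0 0 0 0 0"
  force: 25

```text
clock: 14.6
position: [0.6451, 0.0271, 0.0756]
ee_rot: [-2.934, 0.291, 0.912]
force: [-0.2, -0.0, -0.6]
width: 0.129
```

```bash
python3 st.py;python3 ang.py
```

```text
TCP riser [ 0.0446 -0.0122  0.0756] tool z [-0.567 -0.    -0.824] tool x [ 0.824 -0.005 -0.567]
j [-0.27  1.04  0.51  1.08 -0.46  1.74  0.03] [-0.2 -0.  -0.6] 0.1293259617262163
428 [-0.82483947  0.07210664  0.56074993] tilt 55.8923240354296 ztop 0.093269700935641 [-0.12994193 -0.37050852 -0.27825476] 14.65
```

View pics/ang.png

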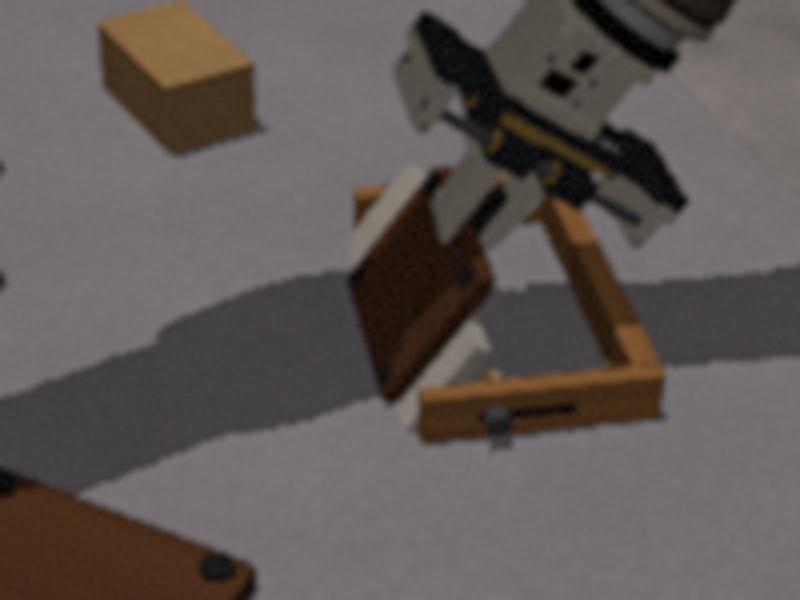

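The gripper holds the board at 12 mm opening, with finger and board aligned at 56°. I'll lift it off the slope and start turning it over.

Call:
jog_arm:
  commands: "1 -0.03 0.006 0.033 0 0 0; 1 -0.06 0.012 0.066 0 0 0; 1 -0.06 0.012 0.08 -0.0018 -0.0095 0; 1 -0.06 0.012 0.08 -0.0037 -0.0191 0; 1 -0.06 0.012 0.08 -0.0037 -0.0191 0"

```text
clock: 15.15
position: [0.564, 0.0432, 0.1776]
ee_rot: [-3.066, 0.303, 0.452]
force: [0.7, 1.3, -0.3]
width: 0.124
```

Call:
jog_arm:
  commands: "1 -0.05 0.01 0.04 -0.0037 -0.0191 0; 1 0 0 0 -0.0037 -0.0191 0; 1 0 0 0 -0.0037 -0.0191 0; 1 0 0 0 0 0 0; 1 0 0 0 0 0 0"

```text
clock: 15.65
position: [0.5485, 0.0471, 0.1899]
ee_rot: [3.12, -0.307, 0.105]
force: [0.3, 0.4, -1.6]
width: 0.13
```

```bash
python3 st.py
```

```text
TCP riser [-0.054  -0.011   0.1899] tool z [ 0.067  0.002 -0.998] tool x [ 0.998 -0.004  0.067]
j [-0.71  0.35  0.68  1.9  -0.26  0.91 -0.11] [ 0.3  0.4 -1.6] 0.13040472613108384
```

Call:
jog_arm:
  commands: "1 -0.0215 0.0042 0 -0.0034 -0.0177 0; 1 -0.0215 0.0042 0 -0.0034 -0.0177 0; 1 -0.0215 0.0042 0 -0.0034 -0.0177 0; 1 -0.0215 0.0042 0 -0.0034 -0.0177 0; 1 -0.0215 0.0042 0 -0.0034 -0.0177 0"

```text
clock: 16.15
position: [0.5271, 0.0412, 0.1906]
ee_rot: [2.938, -0.31, 0.82]
force: [1.6, -0.7, -2.0]
width: 0.127
```

Call:
jog_arm:
  commands: "1 -0.0215 0.0042 0 -0.0034 -0.0177 0; 1 -0.0215 0.0042 0 -0.0034 -0.0177 0; 1 0 0 0 0 0 0; 1 0 0 0 0 0 0; 1 0 0 0 0 0 0"

```text
clock: 16.65
position: [0.5283, 0.0295, 0.1929]
ee_rot: [2.869, -0.323, 0.915]
force: [-0.6, 0.8, -1.3]
width: 0.127
```

```bash
python3 st.py
```

```text
TCP riser [-0.0704 -0.0321  0.1929] tool z [ 0.581 -0.061 -0.812] tool x [ 0.813 -0.012  0.583]
j [-1.47  0.18  1.22  2.41  0.88  0.22 -1.35] [-0.6  0.8 -1.3] 0.12749786865308824
```

```bash
cat > corr.py <<'E'
from st import *
import sys
th=np.radians(float(sys.argv[1]));c,si=np.cos(th),np.sin(th)
x=np.array([c,0,si]);z=np.array([si,0,-c]);y=np.cross(z,x)
Rt=B.T@np.c_[x,y,z]
r=Ro.from_matrix(Rt@R.T).as_rotvec();print("turn deg",np.degrees(np.linalg.norm(r)),"norm units",(r/2/np.pi).round(4))
if len(sys.argv)>2:
    p=B.T@np.array(list(map(float,sys.argv[2:5])))+[.6036,.0476,0];print("shift units",((p-s["position"])/.3).round(4))
E
python3 corr.py 28 -.065 -.012 .15
```

```text
TCP riser [-0.0704 -0.0321  0.1929] tool z [ 0.581 -0.061 -0.812] tool x [ 0.813 -0.012  0.583]
j [-1.47  0.18  1.22  2.41  0.88  0.22 -1.35] [-0.6  0.8 -1.3] 0.12749786865308824
turn deg 8.421088140570449 norm units [0.0112 0.0194 0.0068]
shift units [ 0.0306  0.0623 -0.143 ]
```

Call:
jog_arm:
  commands: "1 0.006 0.0125 0 0.0022 0.0039 0.0014; 1 0.006 0.0125 0 0.0022 0.0039 0.0014; 1 0.006 0.0125 0 0.0022 0.0039 0.0014; 1 0.006 0.0125 0 0.0022 0.0039 0.0014; 1 0.006 0.0125 0 0.0022 0.0039 0.0014"

```text
clock: 17.15
position: [0.5367, 0.0489, 0.1926]
ee_rot: [2.994, -0.285, 0.742]
force: [-0.4, 0.6, -1.5]
width: 0.132
```

Call:
jog_arm:
  commands: "1 0 0 -0.03 0 0 0; 1 0 0 -0.04 0 0 0; 1 0 0 -0.04 0 0 0; 1 0 0 -0.03 0 0 0; 1 0 0 0 0 0 0"

```text
clock: 17.65
position: [0.536, 0.0481, 0.1493]
ee_rot: [2.991, -0.286, 0.741]
force: [0.8, -0.3, -2.2]
width: 0.128
```

```bash
python3 corr.py 28 -.065 -.012 .09
```

```text
TCP riser [-0.0664 -0.0124  0.1493] tool z [ 0.467 -0.    -0.884] tool x [0.884 0.002 0.467]
j [-0.97  0.23  0.73  2.33  0.31  0.21 -0.77] [ 0.8 -0.3 -2.2] 0.12806932881525362
turn deg 0.19702564954357765 norm units [ 0.0001 -0.0005 -0.0002]
shift units [ 0.0049  0.0005 -0.1978]
```

Call:
jog_arm:
  commands: "1 0.001 0 -0.04 0 0 0; 1 0.001 0 -0.04 0 0 0; 1 0.001 0 -0.04 0 0 0; 1 0.001 0 -0.04 0 0 0; 1 0.001 0 -0.02 0 0 0"

```text
clock: 18.15
position: [0.5382, 0.0469, 0.1067]
ee_rot: [2.986, -0.286, 0.743]
force: [0.3, 0.3, -1.4]
width: 0.129
```

Call:
jog_arm:
  commands: "1 0 0 -0.008 0 0 0; 1 0 0 -0.008 0 0 0; 1 0 0 0 0 0 0; 1 0 0 0 0 0 0; 1 0 0 0 0 0 0"

```text
clock: 18.65
position: [0.5376, 0.0471, 0.1018]
ee_rot: [2.987, -0.285, 0.742]
force: [-0.6, -0.6, -1.3]
width: 0.129
```

```bash
python3 corr.py 28 -.065 -.012 .08;python3 ang.py
```

```text
TCP riser [-0.0647 -0.0131  0.1018] tool z [ 0.468 -0.004 -0.884] tool x [0.884 0.003 0.468]
j [-0.71  0.32  0.43  2.36  1.05  0.12 -1.54] [-0.6 -0.6 -1.3] 0.1292543207984217
turn deg 0.290386864231468 norm units [ 0.0007 -0.0004 -0.0001]
shift units [-0.0002  0.0038 -0.0726]
182 [ 0.18437128 -0.07012057  0.98035215] tilt 11.376503809219894 ztop 0.05082609719898692 [-0.06719884 -0.38369732 -1.22996694] 18.7
```

View pics/ang.png

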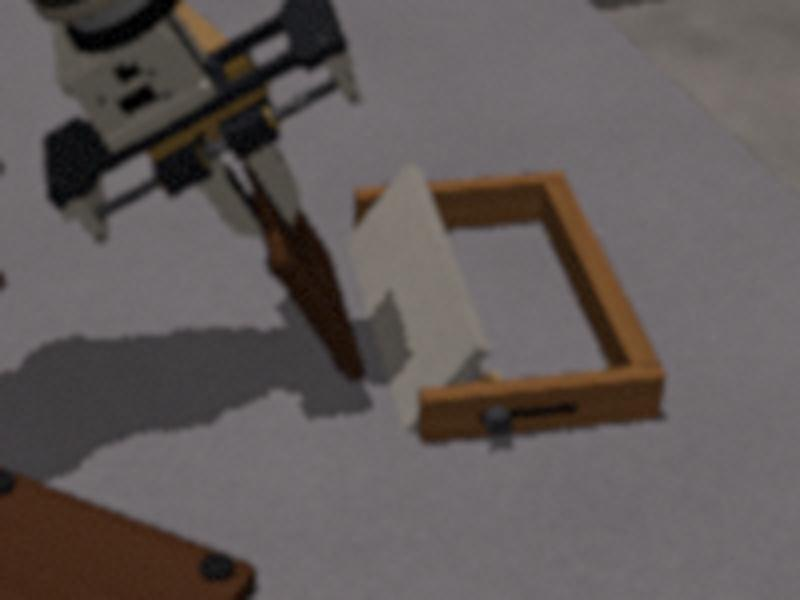

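The view shows the board held past vertical, feet side toward the robot, with its bottom edge at (355,375) about 20 mm above the counter in front of the backboard. Joint 6 is at its limit here, so I'll reduce the tilt to 20° and go lower.

```bash
python3 corr.py 20 -.05 -.012 .092
```

```text
TCP riser [-0.0649 -0.013   0.1017] tool z [ 0.468 -0.004 -0.884] tool x [0.884 0.003 0.468]
j [-0.71  0.32  0.43  2.36  1.05  0.12 -1.54] [-0.1 -0.4 -1.2] 0.130132266845866
turn deg 7.9185606179936565 norm units [ 0.0049  0.0214 -0.0002]
shift units [ 0.0493 -0.0062 -0.0323]
```

Call:
jog_arm:
  commands: "1 0.0123 -0.0015 -0.004 0.0012 0.0053 0; 1 0.0123 -0.0015 -0.008 0.0012 0.0053 0; 1 0.0123 -0.0015 -0.01 0.0012 0.0053 0; 1 0.0123 -0.0015 -0.01 0.0012 0.0053 0; 1 0 0 0 0 0 0"

```text
clock: 19.2
position: [0.5529, 0.0442, 0.092]
ee_rot: [3.043, -0.295, 0.551]
force: [1.1, -0.2, -2.4]
width: 0.128
```

Call:
jog_arm:
  commands: "1 0 0 -0.005 0 0 0; 1 0 0 -0.005 0 0 0; 1 0 0 -0.005 0 0 0; 1 0 0 0 0 0 0; 1 0 0 0 0 0 0"

```text
clock: 19.7
position: [0.5513, 0.0455, 0.0871]
ee_rot: [3.043, -0.289, 0.55]
force: [0.2, -0.4, -2.3]
width: 0.126
```

```bash
python3 corr.py 20 -.05 -.012 .084
```

```text
TCP riser [-0.0509 -0.0121  0.0871] tool z [ 0.35  -0.001 -0.937] tool x [0.937 0.003 0.35 ]
j [-0.25  0.36 -0.05  2.21  0.64  0.31 -1.07] [ 0.2 -0.4 -2.3] 0.12554738706549834
turn deg 0.5351121325305702 norm units [ 0.0006  0.0013 -0.0003]
shift units [ 0.0031 -0.0003 -0.0103]
```

Call:
jog_arm:
  commands: "1 0 0 -0.0035 0 0 0; 1 0 0 -0.0035 0 0 0; 1 0 0 -0.0035 0 0 0; 1 0 0 0 0 0 0; 1 0 0 0 0 0 0"

```text
clock: 20.2
position: [0.5522, 0.0451, 0.0851]
ee_rot: [3.042, -0.291, 0.553]
force: [-5.5, 0.2, 12.5]
width: 0.13
```

Call:
jog_arm:
  commands: "1 0 0 -0.0035 0 0 0; 1 0 0 -0.0035 0 0 0; 1 0 0 0 0 0 0; 1 0 0 0 0 0 0; 1 0 0 0 0 0 0"

```text
clock: 20.7
position: [0.5526, 0.0453, 0.0835]
ee_rot: [3.043, -0.291, 0.555]
force: [-7.6, -0.2, 19.4]
width: 0.13
```

Contact with the counter shows as 19 N upwards. I'll relieve it, then open the jaws step by step so the board leans onto the front finger.

Call:
jog_arm:
  commands: "1 0 0 0.0035 0 0 0; 1 0 0 0.0025 0 0 0; 0.74 0 0 0 0 0 0; 0.68 0 0 0 0 0 0; 0.6 0 0 0 0 0 0"
  force: 10

```text
clock: 21.2
position: [0.5516, 0.045, 0.0836]
ee_rot: [3.043, -0.291, 0.55]
force: [0.2, -0.6, 0.6]
width: 0.183
```

Call:
jog_arm:
  commands: "0.5 0 0 0 0 0 0; 0.4 0 0 0 0 0 0; 0.3 0 0 0 0 0 0; 0.22 0 0 0 0 0 0; 0.22 0 0 0 0 0 0"

```text
clock: 21.7
position: [0.5516, 0.0451, 0.0837]
ee_rot: [3.043, -0.291, 0.55]
force: [0.6, -0.2, 0.1]
width: 0.385
```

```bash
python3 corr.py 20 -.0637 -.012 .0756;python3 ang.py
```

```text
TCP riser [-0.0506 -0.0124  0.0837] tool z [ 0.35  -0.002 -0.937] tool x [0.937 0.002 0.35 ]
j [-0.26  0.37 -0.04  2.21  0.64  0.3  -1.08] [ 0.6 -0.2  0.1] 0.3849977101989864
turn deg 0.522255428092415 norm units [ 0.0006  0.0013 -0.0002]
shift units [-0.0426  0.0098 -0.027 ]
183 [ 0.06704139 -0.01801013  0.99758763] tilt 3.980582178400474 ztop 0.03939797495518344 [-0.89185786 -0.6101882  -0.5517    ] 21.75
```

View pics/ang.png

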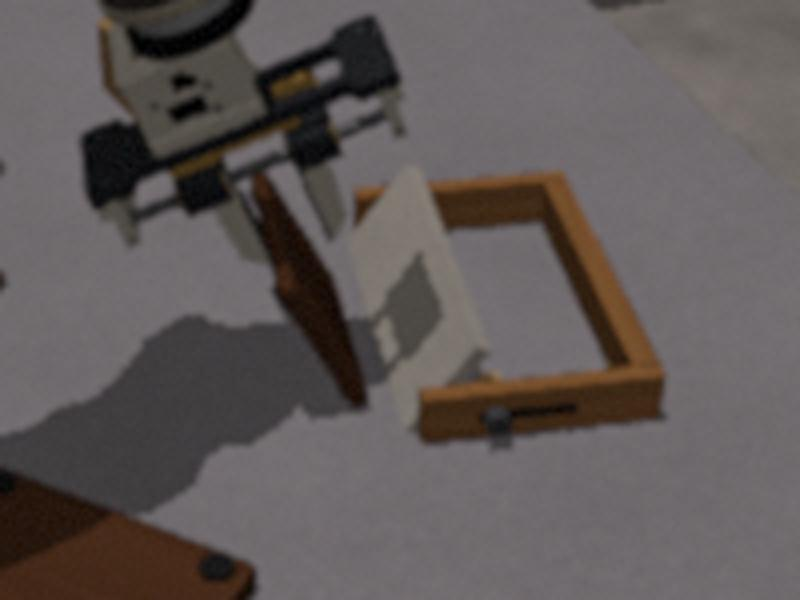

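The board rests against the front finger with its lower edge on the counter at (360,400) in front of the backboard; the back finger is clear. I'll lower it in steps.

Call:
jog_arm:
  commands: "0.22 -0.0086 0.0018 -0.0054 0 0 0; 0.22 -0.0086 0.0018 -0.0054 0 0 0; 0.22 -0.0086 0.0018 -0.0054 0 0 0; 0.22 -0.0086 0.0018 -0.0054 0 0 0; 0.22 -0.0086 0.0018 -0.0054 0 0 0"

```text
clock: 22.25
position: [0.5383, 0.0478, 0.0754]
ee_rot: [3.043, -0.291, 0.55]
force: [-0.7, 0.2, -1.1]
width: 0.39
```

Call:
jog_arm:
  commands: "0.22 -0.0139 0.0027 -0.0129 0 0 0; 0.22 -0.0139 0.0027 -0.0129 0 0 0; 0.22 -0.0139 0.0027 -0.0129 0 0 0; 0.22 -0.0139 0.0027 -0.0129 0 0 0; 0.22 -0.0139 0.0027 -0.0129 0 0 0"

```text
clock: 22.75
position: [0.5173, 0.0519, 0.0559]
ee_rot: [3.043, -0.291, 0.55]
force: [-0.4, 0.9, -0.3]
width: 0.386
```

```bash
python3 corr.py 20 -.0977 -.012 .0371
cat > bd.py <<'E'
from h import *
b=cam("side");P=cloud(b);B=np.array([[.9816,-.191,0],[.191,.9816,0],[0,0,1]])
r=(P-[.6036,.0476,0])@B.T;hsv=cv2.cvtColor(b["pixels"],cv2.COLOR_RGB2HSV)
m=(hsv[...,1]>110)&(hsv[...,2]<130)&(r[...,0]>-.16)&(r[...,0]<-.005)&(abs(r[...,1]+.015)<.09)&(r[...,2]>.004)&(r[...,2]<.12)
q=r[m];print("board pts",len(q));print(np.percentile(q,[2,50,98],axis=0).round(4).tolist())
print("z vs x fit",np.polyfit(q[:,0],q[:,2],1))
c=b["pixels"][110:260,240:440];cv2.imwrite("pics/ang.png",cv2.resize(c,None,fx=4,fy=4,interpolation=cv2.INTER_CUBIC)[:,:,::-1])
E
python3 bd.py
```

```text
TCP riser [-0.0855 -0.0123  0.0559] tool z [ 0.35  -0.002 -0.937] tool x [0.937 0.002 0.35 ]
j [-0.43  0.39  0.13  2.32  0.79  0.18 -1.27] [-0.4  0.9 -0.3] 0.38619369373554113
turn deg 0.5130767458567903 norm units [ 0.0006  0.0013 -0.0002]
shift units [-0.0398  0.0087 -0.0625]
board pts 913
[[-0.1051, -0.0778, 0.0134], [-0.0678, -0.0306, 0.0476], [-0.0243, 0.0429, 0.0748]]
z vs x fit [-0.7806549 -0.005473 ]
```

Call:
jog_arm:
  commands: "0.22 -0.0098 0.0019 -0.0117 0.0006 0.0033 0; 0.22 -0.0098 0.0019 -0.0117 0.0006 0.0033 0; 0.22 -0.0098 0.0019 -0.0117 0.0006 0.0033 0; 0.22 -0.0098 0.0019 -0.0117 0.0006 0.0033 0; 0.22 -0.0098 0.0019 -0.0117 0.0006 0.0033 0"

```text
clock: 23.3
position: [0.5029, 0.0547, 0.0385]
ee_rot: [3.076, -0.294, 0.388]
force: [-0.1, -0.7, -1.6]
width: 0.389
```

```bash
python3 corr.py 10 -.1097 -.012 .0233; python3 bd.py
```

```text
TCP riser [-0.1002 -0.0123  0.0385] tool z [ 0.249 -0.003 -0.969] tool x [0.969 0.002 0.249]
j [-0.22  0.42 -0.11  2.26  0.62  0.29 -1.08] [-0.1 -0.7 -1.6] 0.38863436128580797
turn deg 4.418341907817847 norm units [ 0.0029  0.0119 -0.0002]
shift units [-0.0309  0.007  -0.0506]
board pts 1063
[[-0.1187, -0.0783, 0.014], [-0.0714, -0.031, 0.0356], [-0.026, 0.0453, 0.0577]]
z vs x fit [-5.13657641e-01 -4.51122926e-04]
```

Call:
jog_arm:
  commands: "0.22 -0.0057 0.0011 -0.0092 0 0 0; 0.22 -0.0057 0.0011 -0.0092 0 0 0; 0.22 -0.0057 0.0011 -0.0092 0 0 0; 0.22 -0.0057 0.0011 -0.0092 0 0 0; 0.22 -0.0057 0.0011 -0.0092 0 0 0"

```text
clock: 23.85
position: [0.4947, 0.0563, 0.025]
ee_rot: [3.076, -0.294, 0.391]
force: [-0.4, -0.6, 3.0]
width: 0.398
```

Call:
jog_arm:
  commands: "0.22 -0.0037 0.0007 -0.0047 0 0 0; 0.22 -0.0037 0.0007 -0.0047 0 0 0; 0.22 -0.0037 0.0007 -0.0047 0 0 0; 0.22 -0.0037 0.0007 -0.0047 0 0 0; 0.22 -0.0037 0.0007 -0.0047 0 0 0"

```text
clock: 24.35
position: [0.4887, 0.0575, 0.0176]
ee_rot: [3.076, -0.294, 0.389]
force: [0.5, -0.2, 1.3]
width: 0.389
```

```bash
python3 corr.py 14 -.12 -.012 .0135; python3 bd.py
```

```text
TCP riser [-0.1146 -0.0123  0.0176] tool z [ 0.25  -0.003 -0.968] tool x [0.968 0.002 0.25 ]
j [-0.31  0.45 -0.01  2.31  0.69  0.21 -1.18] [ 0.5 -0.2  1.3] 0.3889056342831288
turn deg 0.49156213156503126 norm units [ 0.0007  0.0011 -0.0002]
shift units [-0.0174  0.0043 -0.0137]
board pts 1312
[[-0.1303, -0.0781, 0.0106], [-0.0762, -0.0285, 0.016], [-0.0275, 0.0452, 0.1166]]
z vs x fit [-0.22683008  0.00329689]
```

Call:
jog_arm:
  commands: "0.15 0 0 0.004 0 0 0; 0.05 0 0 0.004 0 0 0; -0.05 0 0 0 0 0 0; -0.15 0 0 0 0 0 0; -0.2 0 0 0 0 0 0"

```text
clock: 24.9
position: [0.4891, 0.0573, 0.0203]
ee_rot: [3.076, -0.294, 0.39]
force: [0.8, -0.3, 0.2]
width: 0.589
```

```bash
python3 st.py; python3 bd.py
```

```text
TCP riser [-0.1143 -0.0123  0.0203] tool z [ 0.25  -0.003 -0.968] tool x [0.968 0.002 0.25 ]
j [-0.3   0.45 -0.02  2.31  0.68  0.21 -1.17] [ 0.8 -0.3  0.2] 0.5890197584722039
board pts 1280
[[-0.1273, -0.0779, 0.0112], [-0.0775, -0.0279, 0.016], [-0.0273, 0.0459, 0.1122]]
z vs x fit [-0.10844584  0.01004786]
```

Call:
jog_arm:
  commands: "-0.2 0 0 0.01 0 0 0; -0.2 0 0 0.03 0 0 0; -0.2 0 0 0.06 0 0 0; -0.2 0 0 0.1 0 0 0; -0.2 0 0 0.1 0 0 0"

```text
clock: 25.45
position: [0.4883, 0.0573, 0.1111]
ee_rot: [3.076, -0.293, 0.387]
force: [0.3, -1.2, 0.3]
width: 0.601
```

Call:
jog_arm:
  commands: "-0.2 0 0 0.1 0 0 0; -0.2 0 0 0.1 0 0 0; -0.2 0 0 0.1 0 0 0; -0.2 0 0 0 0 0 0; -0.2 0 0 0 0 0 0"

```text
clock: 25.95
position: [0.4892, 0.0572, 0.2009]
ee_rot: [3.076, -0.295, 0.392]
force: [-0.4, -0.5, -0.8]
width: 0.597
```

```bash
python3 st.py; python3 bd.py
```

```text
TCP riser [-0.1142 -0.0124  0.2009] tool z [ 0.251 -0.003 -0.968] tool x [0.968 0.002 0.251]
j [-0.01  0.14 -0.35  2.1   0.28  0.71 -0.73] [-0.4 -0.5 -0.8] 0.5970894338981094
board pts 1343
[[-0.1262, -0.078, 0.0112], [-0.0768, -0.0235, 0.0159], [-0.0266, 0.0463, 0.0185]]
z vs x fit [0.00046699 0.01576729]
```

View pics/ang.png

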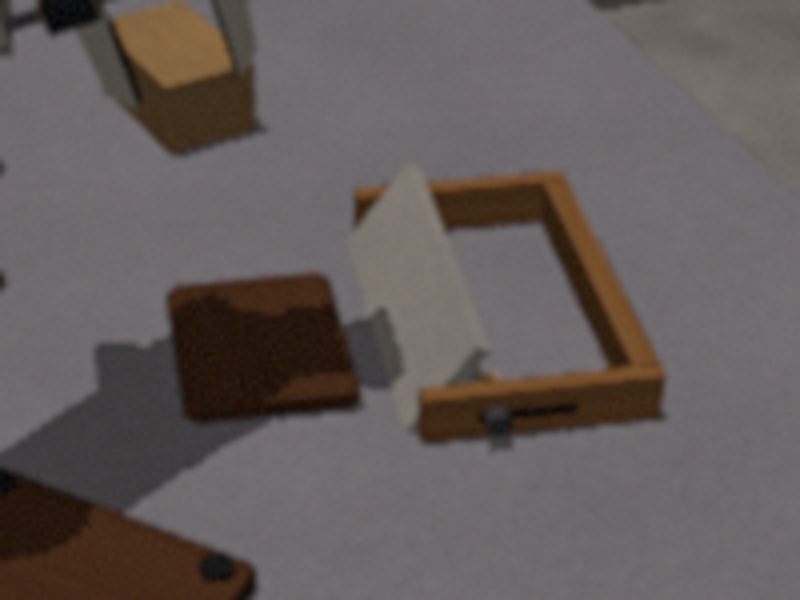

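The board lies flat with its smooth face up, spanning about (170,280) to (355,415), and the gripper is well above it. I'm handing in.

```bash
python3 -c "
from h import *
print(arm.sign_off())"
```

```text
the job is handed in; nothing more can be done
None
```

The board is turned over and lies flat on its feet just in front of the riser. I handed the job in at about 26 s of the 72 s; no verdict is reported.

**How it went:**
- I pushed the board up the slope with both fingers until the push rose to about 6 N. It then stayed leaning on the backboard by itself, and a plane fit once it was gripped gave about 56°.
- I gripped its free top edge, lifted it off, turned it past vertical and set its lower edge on the counter. That contact reached about 19 N, against the counter and not the riser.
- I let it lean on the front finger and lowered it in steps through about 38° and 27° to roughly 10–13°, then let the last 10–15 mm of the edge drop as the jaws opened.

**Last checks** (side camera):

| Check | Measured | Allowed |
|---|---|---|
| Smooth face height | about 16 mm | 12.5 to 18 mm |
| Tilt along the riser's x | under 0.1° | 4.5° |
| Centre in front of the riser's origin | about 77 mm | up to 130 mm |
| Centre to the side | about 16 mm | up to 70 mm |

The gripper was about 0.2 m up when I signed off.

**Not as planned or not checked:**
- **Bad angle readings:** my first angle script gave wrong tilts in several frames because its colour mask caught other objects. I judged those steps from the pictures instead.
- **Joint 6 limit:** the forward tilt I wanted for lowering ran into this limit, so I lowered the board at 20° and then 14° of tilt.
- **Bystanders:** the carton looked unmoved in the last side picture. I did not measure the tub or cup again, but the arm never worked near them.

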